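# Pass the bottle tray through the sprung gate

### The arm

A 6-joint arm with a two-finger parallel gripper is mounted at the origin on a cart in front of the work surface, level with it; the furniture and walls round the work are solid. World frame = base frame: x ahead of the robot, y to its left, z up, the work surface at z = 0. Lengths are in m, angles in rad, forces in N, time in s.
With the tool pointing down it reaches from about 0.15 to 0.775 m from the base axis. Payload 6.1 kg.
Tool frame: the origin (TCP) lies at the very end of the fingers, on their centre line; the grasp point (between the pads) lies 19 mm behind it; y points along the fingers, x is the direction in which the jaws open and shut, and the axes are right-handed (so a half turn about y gives the same grasp; the last joint's range is limited). The gripper opens to 85 mm and grips with 20 to 120 N. Pads are 22 mm wide; open, the fingers measure 114 mm over their backs; the gripper's body (76 mm by 85 mm) begins 54 mm behind the grasp point. The pads swing forward as they close: fully open they stand 13 mm farther back than shut.
Start: joints at [1.146, 0.126, -0.04, 1.405, 0, 1.571], TCP at [0.216, 0.478, 0.231] pointing down, gripper open.
Joint ranges: [-2.72, 2.72], [-0.95, 1.95], [-1.27, 1.35], [-1.78, 2.02], [-1.46, 1.47], [-3.14, 3.14]. Speed limits (rad/s): [2.39, 2.39, 3.01, 3.14, 3.14, 3.14].

### API

Orientations are given as a rotation vector (axis times angle).
In Python, from rig import telemetry, viewer, bot gives the robot as it stands. The module is installed in compiled form; this text tells all that it offers.
- The arm moves only by the tool apply_moves, never from a script. Its argument "plan" is a list of rows, each a list of 5 numbers: the opening, from 0 (shut) to 1 (fully open), then the shift along the world's x, y, z in mm, then the turn about the world's z in degrees. In form: [[hand, x, y, z, turn], ...]. A call has 1 to 8 rows; each row is the pose to reach, as a shift and turn from the pose commanded when the call began; what a row does not reach only later rows make up. A row lasts 1/8 s, in which the tool goes at most 62.5 mm and 10.7 degrees, less where a joint would pass 70% of its speed; a pose out of reach is approached as far as the arm can. A call with a gripper value outside its range is refused whole. The fingers move at their own pace and stop on an object; "newtons" is the grip in N (left out, the last holds). Time passes only in rows, so rows that repeat a pose let the fingers close. It gives the time, the measured TCP pose, the force and the opening at its end, in the units of the state.
- telemetry.sense(): the state, without advancing time (a new reading comes with each control period).
- viewer.camera(name): name is "side" or "top"; returns the picture (420x560x3 uint8, blue, green, red); there is no depth.
- viewer.camera_info(name): a dict with "mtx" (3x3 intrinsics, pixels), "rvec" (rotation vector, rad) and "tvec" (3), from world to camera coordinates, as OpenCV has them. Camera axes: x right, y down, z forward; pixel columns grow to the right and rows downward; lengths in m; the calibration is good to about 2 mm. A picture is of the moment at which its call begins. camera_info takes no time and is no camera call.
- bot.finish_job(): hands the job in, once; it reports no verdict.
The state is a dict: "t": time; "q": joint angles; "qd": joint speeds; "effort": joint torques, N m; "ee_pos": TCP position; "tool_rot": TCP orientation; "ft_force": force on the tool from outside, world axes, zero at the start; "moment": the same for the moment, N m; "grip_width": opening from 0.0 (shut) to 1.0 (fully open).
Only numpy, scipy, OpenCV 4.12 (cv2) and the standard library are available. Lean on these libraries where they do the work, as an engineer would, in place of code of your own. Each camera call takes 0.05 s, during which the arm holds its last target.

### The job

Slide the blue bottle tray along its chute, past the red gate and fully home against the white end stop: with one fingertip keep the long orange treadle pressed down so that the gate stays fully lowered for as long as any part of the tray is over it, and push the tray from behind with the other finger. Then let the gate spring up again behind the tray and leave the chute clear. Grasp and lift nothing, keep the bottles standing and the caps in the tray, push only the tray and not the bottles, and leave the other things on the desk where they are.

Things in the scene. Friction and masses are not known exactly. Their poses are not given: they have to be found in the camera images.
- chute: White and grey fixed chute, 335 mm long. Origin on the worktop under the middle of the gate; +y runs along the chute from its open entry to the end stop, +x is the side far from the robot, z up. Floor 60 mm above the worktop, from y = -190 to the stop's face at y = +130 (stop 95 mm high). Channel 104 mm wide (x = -52 to 52) between rails 5 mm thick, tops 75 mm above the worktop.
- home (a point): Where the centre of the tray's underside lies when its front meets the end stop: on the chute floor, 80 mm past the gate (the tray's back is then 30 mm past it). Axes as the chute's.
- tray: Blue tray, 100 x 100 mm, about 0.2 kg, loose in the chute. Origin at the centre of its underside, +y towards the end stop. Push it at its back wall (outer face at y = -50 mm, 100 mm wide, 30 mm high: top 90 mm above the worktop); other walls 20 mm. Two bottles stand in its front half, two caps lie in its rear half. Its front starts 19 to 35 mm short of the gate's mid plane.
- gate (a joint): Hinge of the gate, rad: 0 = up (closed), 0.28 = right down on its stop. Its shaft lies along the chute beyond the far rail (chute x = +62, 50 mm above the worktop). Blade, arm under the floor and orange treadle are one rigid piece. A spring lifts it: about 5 N at the treadle to start it, 8 N fully down; it springs up when let go.
- blade (a point): Middle of the top edge of the red gate blade, moving with it. The blade is 8 mm thick along the chute (y = -4 to 4), fills the half of the channel nearer the robot, and when up stands 10 to 22 mm above the floor; from 0.22 rad on it is below the floor.
- treadle (a point): Centre of the top of the orange treadle, moving with it: plate 34 mm wide, 240 mm long, outside the near rail, chute y = -185 to 55. Up: this point is 105 mm above the worktop at chute x = -73, the plate sloping up to the robot. At 0.22 rad 74 mm above; at 0.28 rad level, 66 mm above, at chute x = -81. It may be pressed anywhere along it, and a fingertip may slide along it.
- bottle_a: White bottle, 43 mm across, 98 mm tall, 28 g, standing loose in the near front pocket of the tray (walls 20 mm high). Origin at the centre of its underside.
- bottle_b: White bottle, 43 mm across, 98 mm tall, 28 g, standing loose in the far front pocket of the tray. Origin at the centre of its underside.
- cap_a: White screw cap, 30 mm across, 17 mm tall, loose in the tray behind the bottles. Origin at the centre of its underside.
- cap_b: Blue screw cap, 30 mm across, 17 mm tall, loose in the tray behind the bottles. Origin at the centre of its underside.
- cup: White tapered cup on the desk, 67 mm across, 68 mm tall; leave alone.
- eraser: Blue and white eraser on the desk, 19 x 36 x 13 mm; leave alone.
- pad: Yellow sticky-note pad on the desk, 50 x 51 x 11 mm; leave alone.
- dropper: Brown dropper bottle on the desk, 34 mm across, 102 mm tall; leave alone.
- roll: White label roll on the desk, 58 mm across, 35 mm tall; leave alone.
- cap_c: White screw cap on the desk, 30 mm across, 17 mm tall; leave alone.
- marker: Red and white marker pen on the desk, 135 mm long, 17 mm thick; leave alone.

How it is judged:
By the outcome, as a careful person would: the job done as asked, in the order asked, and still so for the second after the job is handed in, with the robot touching nothing.
It also fails if it takes over 42 s, if anything falls off the work surface, if the arm or the gripper's body presses on something with over 40 N, if the wrist force passes 120 N, or if a joint passes its speed limit or range.

## Working session

There is one attempt and no reset: what is moved stays moved. The work goes in short steps, Python scripts to look and compute and a tool call to move; the robot and the scene stay as the last step left them, time stands still between calls to the robot, and variables do not carry over. Pictures are saved under pics/ and viewed, and the job is handed in when it is done.

Besides the shell and the picture viewer there is one more tool, called after "Call:" by a JSON object that holds its "op" and its "data". apply_moves: Moves the arm, as the interface text tells. Its arguments: {"type":"object","properties":{"plan":{"type":"array","items":{"type":"array","items":{"type":"number"}}},"newtons":{"type":"number"}},"required":["plan"]}

```bash
mkdir -p pics; python3 - <<'E'
from rig import telemetry, viewer, bot
import cv2
s=telemetry.sense()
for k,v in s.items(): print(k,v)
for n in ("side","top"):
    cv2.imwrite(f"pics/{n}0.png",viewer.camera(n)); print(n,viewer.camera_info(n))
E
```

```text
t 0.0
q [ 1.14599170e+00  1.26369511e-01 -4.05864775e-02  1.40543319e+00
  1.96009842e-05  1.57078551e+00]
qd [-0.00063221 -0.00024159 -0.00125701 -0.00104946 -0.00113363 -0.00023772]
effort [ 7.60273215e-04 -4.35917115e+01  3.52922344e+01  1.72989297e-02
 -6.97625842e-05 -4.43773146e-06]
ee_pos [0.21619892 0.47796251 0.23054385]
tool_rot [-1.38159266 -0.88986118  0.89207823]
ft_force [ 0.28947027 -0.31642387  0.14954045]
moment [-0.01897275  0.04053435  0.01676809]
grip_width 0.9970397033410046
side {'mtx': array([[493.16947466,   0.        , 286.70524462],
       [  0.        , 493.16947466, 209.30042942],
       [  0.        ,   0.        ,   1.        ]]), 'rvec': array([ 0.07151769,  2.70427379, -1.51024743]), 'tvec': array([0.52257394, 0.1035984 , 1.44400739])}
top {'mtx': array([[475.7131518 ,   0.        , 271.03356427],
       [  0.        , 475.7131518 , 215.01794967],
       [  0.        ,   0.        ,   1.        ]]), 'rvec': array([ 2.14440628, -2.1152991 ,  0.19352701]), 'tvec': array([-0.08314675,  0.56085091,  1.69958023])}
```

View pics/side0.png

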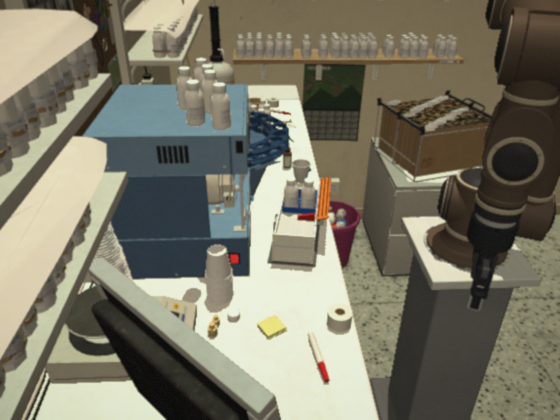

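View pics/top0.png

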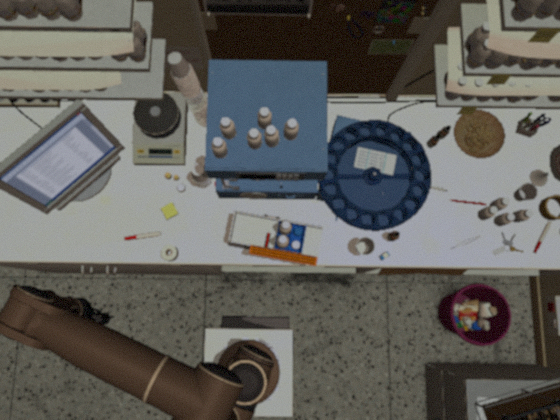

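```bash
python3 - <<'E'
import cv2,numpy as np
from rig import viewer
for n in ("side","top"):
    i=viewer.camera_info(n);R=cv2.Rodrigues(i['rvec'])[0];print(n,-R.T@i['tvec'],R.T[:,2])
from scipy.spatial.transform import Rotation as r
print(r.from_rotvec([-1.38159266,-0.88986118,0.89207823]).as_matrix())
E
```

```text
side [0.60665409 1.1403769  0.83694971] [-0.06032636 -0.8495419  -0.52406039]
top [ 0.25237945 -0.07164575  1.77234636] [ 0.1769125  -0.0021882  -0.98422415]
[[ 4.12132400e-01 -6.74344668e-04 -9.11123718e-01]
 [ 9.11122575e-01 -1.44320095e-03  4.12132952e-01]
 [-1.59285427e-03 -9.99998731e-01  1.96207785e-05]]
```

```bash
python3 - <<'E'
import cv2
a=cv2.imread("pics/top0.png")[195:275,205:335]; cv2.imwrite("pics/topc.png",cv2.resize(a,None,fx=6,fy=6,interpolation=cv2.INTER_CUBIC))
a=cv2.imread("pics/side0.png")[150:275,260:360]; cv2.imwrite("pics/sidec.png",cv2.resize(a,None,fx=4.8,fy=4.8,interpolation=cv2.INTER_CUBIC))
E
```

```text
(no output)
```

View pics/topc.png

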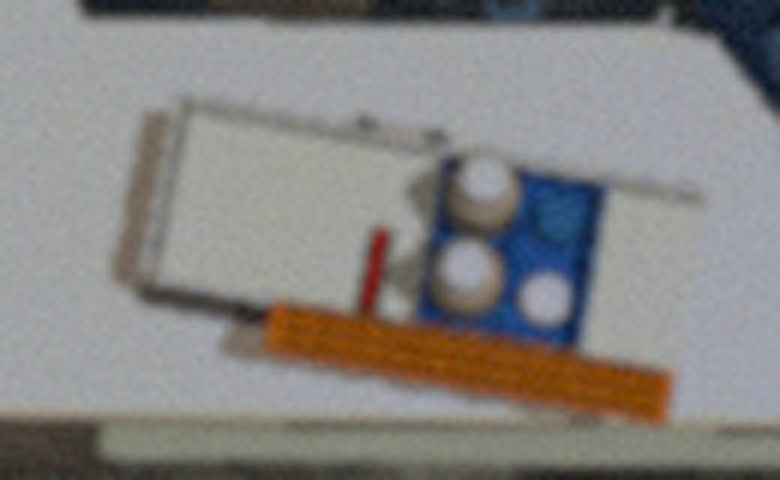

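View pics/sidec.png

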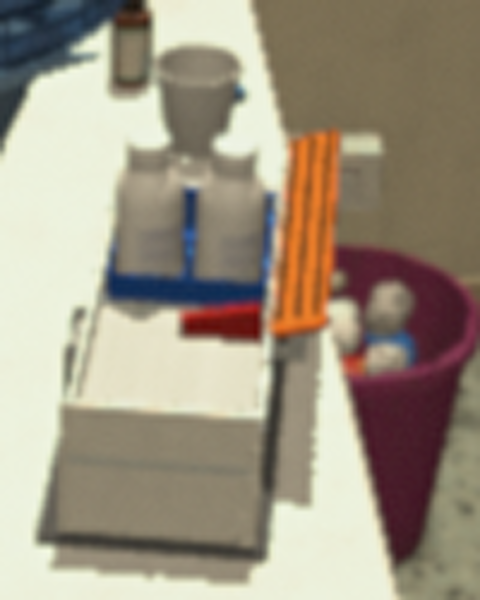

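```bash
cat > h.py <<'E'
import cv2,numpy as np
from rig import telemetry, viewer
def proj(n,P):
    i=viewer.camera_info(n);return cv2.projectPoints(np.float64(P).reshape(-1,3),i['rvec'],i['tvec'],i['mtx'],None)[0].reshape(-1,2)
def ray(n,uv,z):
    i=viewer.camera_info(n);R=cv2.Rodrigues(i['rvec'])[0];c=-R.T@i['tvec'];d=R.T@np.linalg.solve(i['mtx'],[uv[0],uv[1],1]);return c+d*(z-c[2])/d[2]
def c2w(p,P):
    P=np.float64(P).reshape(-1,3)/1000;c,s=np.cos(p[2]),np.sin(p[2])
    return np.c_[p[0]+c*P[:,0]-s*P[:,1],p[1]+s*P[:,0]+c*P[:,1],P[:,2]]
def w2c(p,W):
    W=np.float64(W).reshape(-1,3);c,s=np.cos(p[2]),np.sin(p[2]);d=W-[p[0],p[1],0]
    return np.c_[c*d[:,0]+s*d[:,1],-s*d[:,0]+c*d[:,1],W[:,2]]*1000
top=lambda u,v:((u+.5)/6-.5+205,(v+.5)/6-.5+195)
side=lambda u,v:((u+.5)/4.8-.5+260,(v+.5)/4.8-.5+150)
E
cat > fit.py <<'E'
from h import *
from scipy.optimize import least_squares
O=[("top",top(268,303),(-56.7,55,100.3)),("top",top(267,352),(-89.3,55,109.7)),("top",top(671,372),(-56.7,-185,100.3)),("top",top(665,422),(-89.3,-185,109.7)),
("top",top(704,195),(57,-190,75)),("top",top(185,100),(57,135,95)),
("side",side(275,332),(-56.7,55,100.3)),("side",side(328,322),(-89.3,55,109.7)),("side",side(290,135),(-56.7,-185,100.3)),("side",side(340,132),(-89.3,-185,109.7)),
("side",side(64,403),(57,135,95)),("side",side(266,411),(-57,135,95)),("top",top(381,229),(0,0,80))]
def f(p): return np.concatenate([proj(n,c2w(p,P))[0]-uv for n,uv,P in O])
r=least_squares(f,[.33,.05,.1],x_scale=.1,loss='soft_l1')
print(r.x,np.round(f(r.x).reshape(-1,2),1))
p=r.x;np.save('p.npy',p)
for uv in [(600,185),(578,345)]: print("trayback",w2c(p,ray("top",top(*uv),.09)))
for uv in [(437,150),(418,318)]: print("trayfront",w2c(p,ray("top",top(*uv),.08)))
for uv in [(107,300),(265,303)]: print("trayfront side bottom",w2c(p,ray("side",side(*uv),.06)))
print(c2w(p,[[0,-190,0],[-80,-100,0],[0,130,0]]))
E
python3 fit.py
```

```text
[ 0.49024604 -0.0650791  -0.15729814] [[ 0.6  0.3]
 [-1.   1. ]
 [ 0.6  0.4]
 [ 0.4  1. ]
 [ 0.5 -0.3]
 [-1.9 -0.5]
 [-0.6 -0.2]
 [ 0.4 -0.2]
 [-0.3  0.4]
 [-0.3 -1. ]
 [-0.9  0.1]
 [-0.   1.3]
 [-0.2  0.4]]
trayback [[  48.55767082 -124.84998713   90.        ]]
trayback [[ -48.13392514 -127.0990885    90.        ]]
trayfront [[ 54.56172212 -25.34842508  80.        ]]
trayfront [[-47.34228161 -31.18027453  80.        ]]
trayfront side bottom [[ 47.80186389 -31.56410296  60.        ]]
trayfront side bottom [[-49.87688417 -39.84419063  60.        ]]
[[ 0.46048249 -0.25273338  0.        ]
 [ 0.39556868 -0.15131249  0.        ]
 [ 0.51061057  0.06331594  0.        ]]
```

```bash
python3 - <<'E'
from h import *
p=np.load('p.npy');print(c2w(p,[[-41,-146,0],[-41,19,0]]), np.degrees(p[2]))
print(c2w(p,[-41,-146,0])[0]*1000-telemetry.sense()['ee_pos']*1000)
E
```

```text
[[ 0.42688128 -0.20285394  0.        ]
 [ 0.45272857 -0.03989101  0.        ]] -9.012519405320107
[ 210.67906507 -680.8603319  -230.59110194]
```

Call:
{"op": "apply_moves", "data": {"plan": [[0.8,24,-60,0,-10],[0.8,48,-120,0,-20],[0.8,72,-175,0,-30],[0.8,95,-230,0,-40],[0.8,115,-285,0,-50],[0.8,130,-340,0,-60],[0.8,145,-395,0,-70],[0.8,155,-450,0,-74.7]]}}

```text
t: 1.1
ee_pos: [0.3715, 0.0265, 0.2311]
tool_rot: [-1.567, 0.126, -0.127]
ft_force: [1.1, -0.4, -0.1]
grip_width: 0.802
```

Call:
{"op": "apply_moves", "data": {"plan": [[0.8,14,-58,0,0],[0.8,28,-116,0,0],[0.8,42,-174,0,0],[0.8,55.7,-231,0,0],[0.8,55.7,-231,-40,0],[0.8,55.7,-231,-75,0],[0.8,55.7,-231,-75,0],[0.8,55.7,-231,-75,0]]}}

```text
t: 2.1
ee_pos: [0.4274, -0.2027, 0.1574]
tool_rot: [-1.568, 0.123, -0.124]
ft_force: [0.2, -0.2, 1.2]
grip_width: 0.797
```

```bash
python3 - <<'E'
from h import *
p=np.load('p.npy');s=telemetry.sense();print(w2c(p,s['ee_pos']),s['ft_force'],s['grip_width'],s['q'])
from scipy.spatial.transform import Rotation as r
m=r.from_rotvec(s['tool_rot']).as_matrix();print(np.degrees(np.arctan2(m[1,0],m[0,0])))
a=viewer.camera("top");cv2.imwrite("pics/t1.png",cv2.resize(a[180:290,200:350],None,fx=5,fy=5,interpolation=3))
a=viewer.camera("side");cv2.imwrite("pics/s1.png",cv2.resize(a[110:270,240:400],None,fx=3.7,fy=3.7,interpolation=3))
E
```

```text
[[ -40.48563215 -145.75587047  157.42744188]] [ 0.16272394 -0.20680509  1.1957695 ] 0.7972599812287233 [-4.42811652e-01  3.80398535e-02 -2.97516375e-01  1.23436145e+00
  3.80107691e-06  1.28544334e+00]
-9.021711255223254
```

View pics/t1.png

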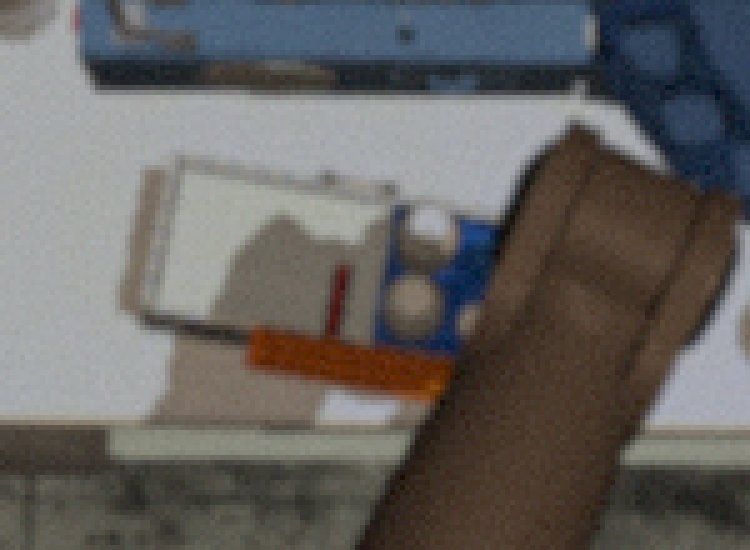

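View pics/s1.png

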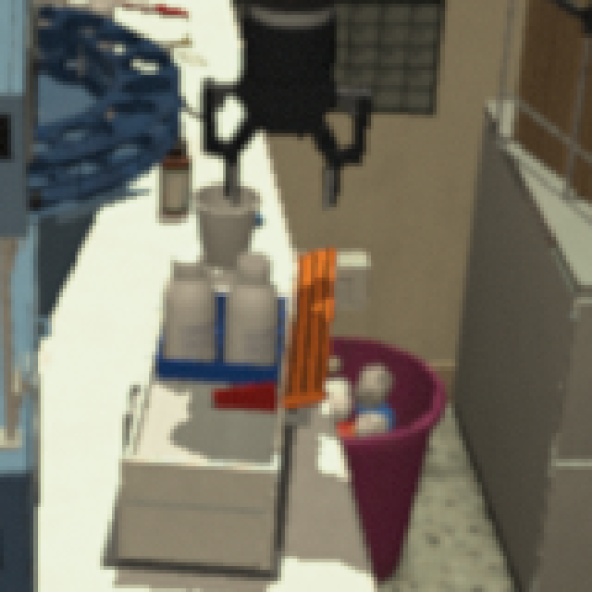

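```bash
python3 - <<'E'
from h import *
p=np.load('p.npy')
for uv in [(302.7,163),(329.5,165.4)]:
    a=w2c(p,ray("side",uv,.0))[0];b=w2c(p,ray("side",uv,.3))[0]
    print(a+(b-a)*(-140-a[1])/(b[1]-a[1]))
E
```

```text
[  -3.23942605 -140.          172.45827921]
[ -84.68377267 -140.          169.47656505]
```

Call:
{"op": "apply_moves", "data": {"plan": [[0.8,0,0,-25,0],[0.8,0,0,-45,0],[0.8,0,0,-55,0],[0.8,0,0,-65,0],[0.8,0,0,-70,0],[0.8,0,0,-70,0]]}}

```text
t: 2.95
ee_pos: [0.4273, -0.2029, 0.0872]
tool_rot: [-1.568, 0.123, -0.124]
ft_force: [-2.1, 1.0, 5.7]
grip_width: 0.8
```

Call:
{"op": "apply_moves", "data": {"plan": [[0.8,0,0,-6,0],[0.8,0,0,-12,0],[0.8,0,0,-18,0],[0.8,0,0,-22,0],[0.8,0,0,-22,0]]}}

```text
t: 3.58
ee_pos: [0.4263, -0.2029, 0.0652]
tool_rot: [-1.568, 0.125, -0.123]
ft_force: [-5.2, 0.7, 8.7]
grip_width: 0.802
```

Call:
{"op": "apply_moves", "data": {"plan": [[0.8,0,0,-2,0],[0.8,0,0,-3,0],[0.8,0,0,-3,0]]}}

```text
t: 3.95
ee_pos: [0.4262, -0.2028, 0.0623]
tool_rot: [-1.568, 0.125, -0.123]
ft_force: [-7.0, 0.3, 9.6]
grip_width: 0.804
```

```bash
python3 - <<'E'
from h import *
p=np.load('p.npy');s=telemetry.sense();print(w2c(p,s['ee_pos']),s['ft_force'],s['grip_width'],s['moment'])
a=viewer.camera("top");cv2.imwrite("pics/t2.png",cv2.resize(a[180:290,200:350],None,fx=5,fy=5,interpolation=3))
a=viewer.camera("side");cv2.imwrite("pics/s2.png",cv2.resize(a[130:250,270:370],None,fx=5,fy=5,interpolation=3))
E
```

```text
[[ -41.68116502 -146.06052194   62.33143918]] [-7.00414116  0.27396136  9.64600772] 0.8035513184370578 [0.13814361 1.58914548 0.03113989]
```

View pics/t2.png

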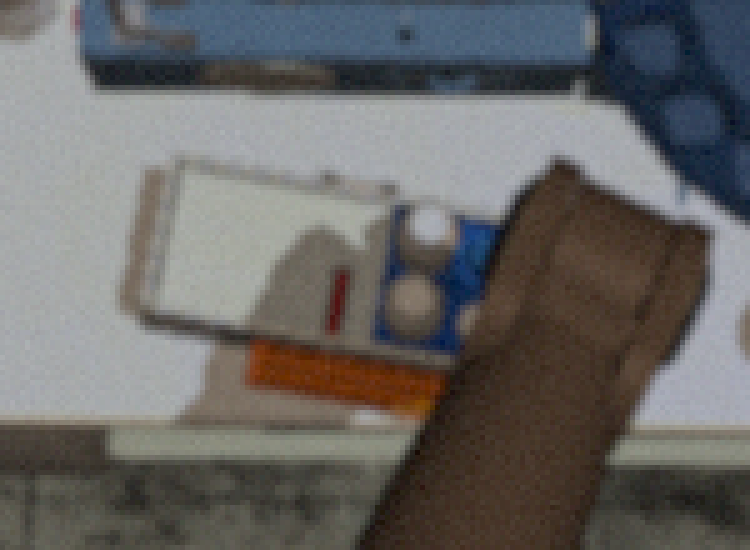

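View pics/s2.png

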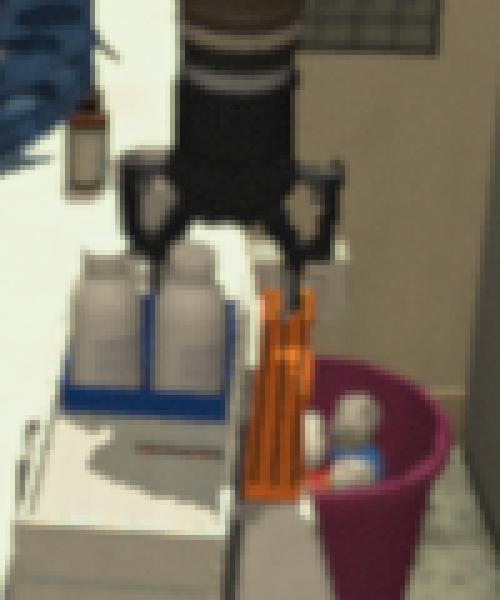

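Call:
{"op": "apply_moves", "data": {"plan": [[0.8,-1.5,0,-1.5,0],[0.8,-3,0,-3,0],[0.8,-3,0,-4,0],[0.8,-3,0,-4,0]]}}

```text
t: 4.55
ee_pos: [0.4256, -0.2028, 0.0592]
tool_rot: [-1.567, 0.121, -0.127]
ft_force: [-0.3, 2.5, 8.2]
grip_width: 0.8
```

Call:
{"op": "apply_moves", "data": {"plan": [[0.8,0,0,-1,0],[0.8,0,0,-2,0],[0.8,0,0,-2,0]]}}

```text
t: 4.92
ee_pos: [0.4256, -0.2028, 0.0584]
tool_rot: [-1.568, 0.121, -0.127]
ft_force: [-2.8, 4.5, 18.5]
grip_width: 0.803
```

Call:
{"op": "apply_moves", "data": {"plan": [[0.8,0,0,-1,0],[0.8,0,0,-2,0],[0.8,0,0,-2,0]]}}

```text
t: 5.3
ee_pos: [0.4257, -0.2029, 0.0579]
tool_rot: [-1.568, 0.12, -0.128]
ft_force: [-7.3, 5.9, 30.8]
grip_width: 0.799
```

Call:
{"op": "apply_moves", "data": {"plan": [[0.8,0,0,2,0],[0.8,0,0,2,0]]}}

```text
t: 5.55
ee_pos: [0.4256, -0.2028, 0.0584]
tool_rot: [-1.568, 0.12, -0.127]
ft_force: [-3.5, 4.6, 18.6]
grip_width: 0.8
```

```bash
python3 - <<'E'
from h import *
p=np.load('p.npy');s=telemetry.sense();print(w2c(p,s['ee_pos']),s['ft_force'],s['grip_width'],s['moment'])
a=viewer.camera("side");cv2.imwrite("pics/s3.png",cv2.resize(a[170:270,270:345],None,fx=6,fy=6,interpolation=3))
E
```

```text
[[ -42.23824508 -146.16536964   58.36819675]] [-3.47860536  4.55806145 18.58522885] 0.8000248653902182 [ 0.98472524  1.28370134 -0.15438863]
```

View pics/s3.png

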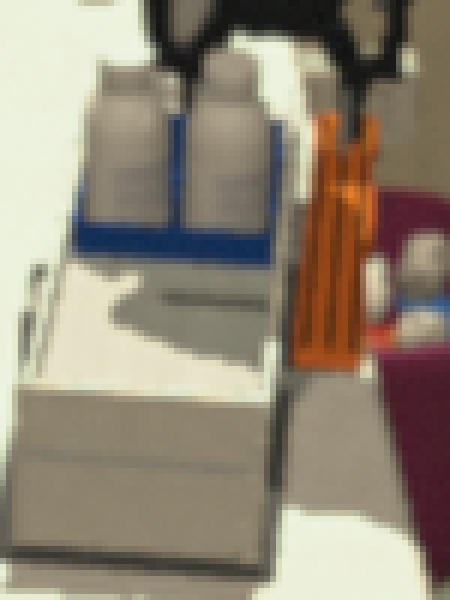

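Call:
{"op": "apply_moves", "data": {"plan": [[0.8,0.3,2,0,0],[0.8,0.6,4,0,0],[0.8,1.0,6,0,0],[0.8,1.3,8,0,0],[0.8,1.6,10,0,0],[0.8,1.9,12,0,0],[0.8,2.2,14,0,0],[0.8,2.5,16,0,0]]}}

```text
t: 6.6
ee_pos: [0.429, -0.1906, 0.0587]
tool_rot: [-1.576, 0.12, -0.129]
ft_force: [-2.6, -11.9, 13.1]
grip_width: 0.796
```

```bash
cat > look.py <<'E'
from h import *
import sys
n=sys.argv[1]
p=np.load('p.npy');s=telemetry.sense();print(w2c(p,s['ee_pos']),s['ft_force'],s['grip_width'],s['moment'])
a=viewer.camera("side");a=cv2.resize(a[150:270,265:355],None,fx=5,fy=5,interpolation=3)
b=viewer.camera("top")
b=cv2.resize(b[200:270,215:335],None,fx=5,fy=5,interpolation=3)
cv2.imwrite(f"pics/s{n}.png",a);cv2.imwrite(f"pics/t{n}.png",b)
E
python3 look.py 4
```

```text
[[ -40.81325478 -133.58511709   58.66393991]] [ -2.64297016 -11.90738596  13.06765574] 0.7964070526336879 [-2.11544434  0.8922348   0.24513115]
```

View pics/s4.png

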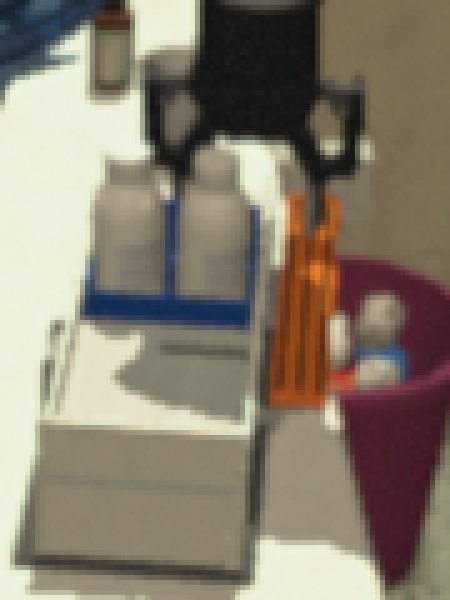

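View pics/t4.png

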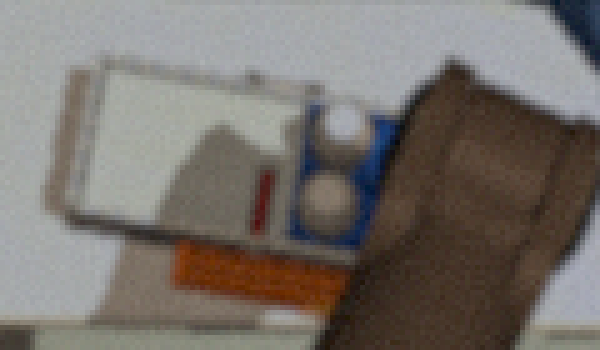

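Call:
{"op": "apply_moves", "data": {"plan": [[0.8,0.3,2.5,-0.5,0],[0.8,0.8,5,-1,0],[0.8,1.2,7.5,-1,0],[0.8,1.6,10,-1,0],[0.8,2.0,12.5,-1,0],[0.8,2.4,15,-1,0]]}}

```text
t: 7.45
ee_pos: [0.4322, -0.1765, 0.0586]
tool_rot: [-1.578, 0.119, -0.131]
ft_force: [-3.5, -16.0, 17.4]
grip_width: 0.797
```

Call:
{"op": "apply_moves", "data": {"plan": [[0.8,0.5,3,0,0],[0.8,1.0,6.5,0,0],[0.8,1.6,10,0,0],[0.8,2.2,14,0,0],[0.8,2.9,18,0,0],[0.8,3.5,22,0,0],[0.8,4.1,26,0,0],[0.8,4.8,30,0,0]]}}

```text
t: 8.45
ee_pos: [0.4371, -0.1464, 0.0586]
tool_rot: [-1.578, 0.119, -0.131]
ft_force: [-2.0, -14.1, 18.9]
grip_width: 0.798
```

```bash
python3 look.py 5
```

```text
[[-39.79871458 -88.64593061  58.56755186]] [ -1.96683552 -14.10890722  18.90614099] 0.7978401065192744 [-2.9297587   1.15796085  0.37432263]
```

View pics/s5.png

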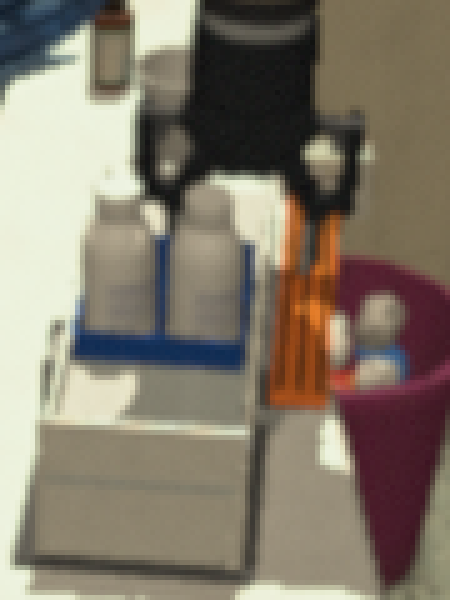

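View pics/t5.png

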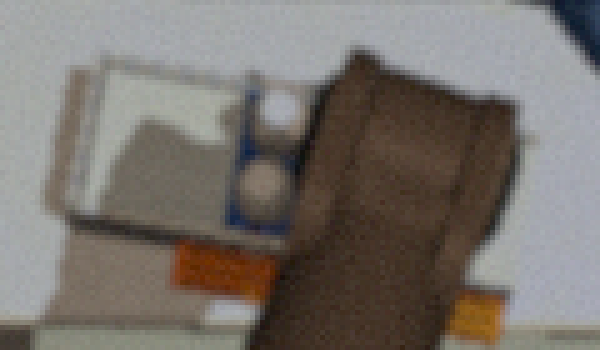

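Call:
{"op": "apply_moves", "data": {"plan": [[0.8,0.6,4,0,0],[0.8,1.3,8.5,0,0],[0.8,2.1,13,0,0],[0.8,2.8,17.5,0,0],[0.8,3.5,22,0,0],[0.8,4.2,26.5,0,0],[0.8,4.9,31,0,0],[0.8,5.6,35,0,0]]}}

```text
t: 9.55
ee_pos: [0.4427, -0.1112, 0.0586]
tool_rot: [-1.578, 0.119, -0.131]
ft_force: [-2.2, -14.3, 20.0]
grip_width: 0.795
```

Call:
{"op": "apply_moves", "data": {"plan": [[0.8,0.6,4,0,0],[0.8,1.3,8.5,0,0],[0.8,2.1,13,0,0],[0.8,2.8,17.5,0,0],[0.8,3.5,22,0,0],[0.8,4.2,26.5,0,0],[0.8,4.9,31,0,0],[0.8,5.6,35,0,0]]}}

```text
t: 10.55
ee_pos: [0.4482, -0.076, 0.0585]
tool_rot: [-1.578, 0.119, -0.131]
ft_force: [-2.3, -14.0, 19.7]
grip_width: 0.802
```

```bash
python3 look.py 6
```

```text
[[-39.77485057 -17.32485837  58.5245435 ]] [ -2.31709807 -14.02665815  19.6996918 ] 0.8022504220212461 [-2.95502428  1.21653612  0.36237709]
```

View pics/s6.png

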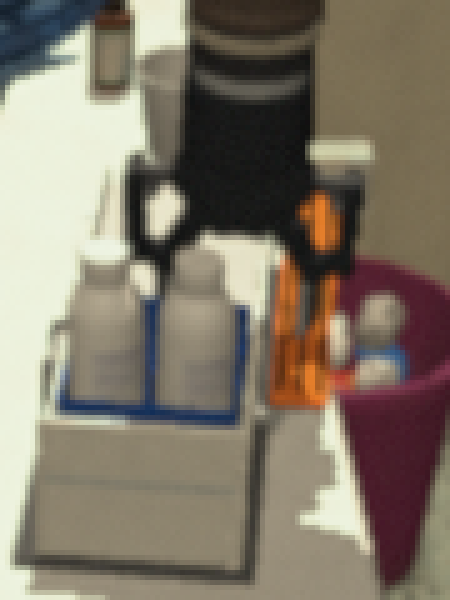

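View pics/t6.png

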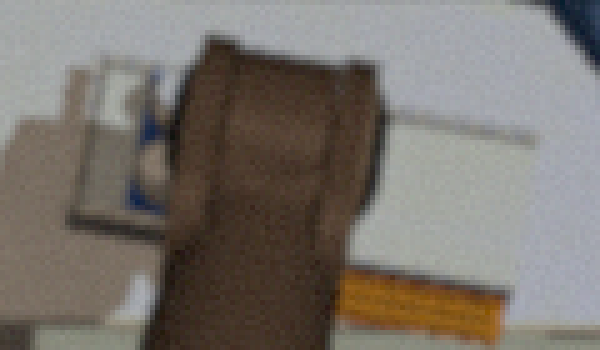

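Call:
{"op": "apply_moves", "data": {"plan": [[0.8,0.6,4,0,0],[0.8,1.3,8,0,0],[0.8,1.9,12,0,0],[0.8,2.5,16,0,0],[0.8,3.2,20,0,0],[0.8,3.6,23,0,0],[0.8,4.1,26,0,0],[0.8,4.4,28,0,0]]}}

```text
t: 11.65
ee_pos: [0.4526, -0.0478, 0.0585]
tool_rot: [-1.577, 0.119, -0.132]
ft_force: [-3.3, -19.3, 21.2]
grip_width: 0.801
```

Call:
{"op": "apply_moves", "data": {"plan": [[0.8,0.3,1.5,0,0],[0.8,0.5,3,0,0],[0.8,0.6,4,0,0]]}}

```text
t: 12.02
ee_pos: [0.4532, -0.0444, 0.0585]
tool_rot: [-1.578, 0.119, -0.132]
ft_force: [-3.2, -20.6, 21.3]
grip_width: 0.8
```

Call:
{"op": "apply_moves", "data": {"plan": [[0.8,0.3,1.5,0,0],[0.8,0.5,3,0,0],[0.8,0.5,3,0,0]]}}

```text
t: 12.4
ee_pos: [0.4536, -0.042, 0.0586]
tool_rot: [-1.58, 0.12, -0.133]
ft_force: [-3.4, -21.3, 22.1]
grip_width: 0.799
```

```bash
python3 look.py 7
```

```text
[[-39.7709843   17.05138414  58.56365257]] [ -3.43191122 -21.29964882  22.05146073] 0.7994176184435084 [-4.18468506  1.3334768   0.10504038]
```

View pics/s7.png

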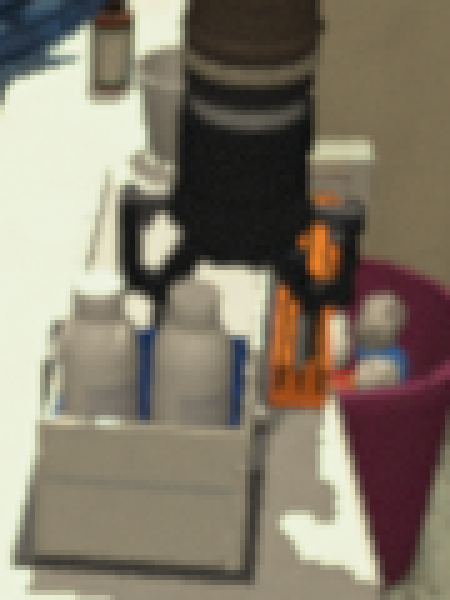

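View pics/t7.png

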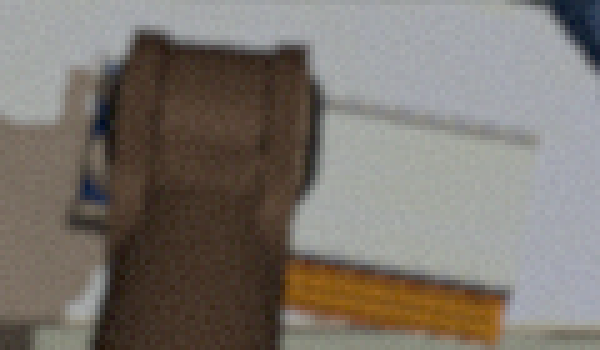

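Call:
{"op": "apply_moves", "data": {"plan": [[0.8,0.2,1.5,0,0],[0.8,0.5,3,0,0],[0.8,0.5,3,0,0]]}}

```text
t: 12.88
ee_pos: [0.4538, -0.0418, 0.0586]
tool_rot: [-1.586, 0.122, -0.135]
ft_force: [-4.8, -34.0, 21.6]
grip_width: 0.8
```

Call:
{"op": "apply_moves", "data": {"plan": [[0.8,-0.5,-3,0,0],[0.8,-1,-6,0,0],[0.8,-1.4,-8.5,0,0],[0.8,-1.6,-9.5,0,0],[0.8,-1.6,-9.5,0,0]]}}

```text
t: 13.5
ee_pos: [0.4536, -0.042, 0.0585]
tool_rot: [-1.563, 0.116, -0.131]
ft_force: [0.9, 6.1, 20.2]
grip_width: 0.797
```

Call:
{"op": "apply_moves", "data": {"plan": [[0.8,-0.2,-1,2,0],[0.8,-0.3,-2,6,0],[0.8,-0.3,-2,12,0],[0.8,-0.3,-2,18,0],[0.8,-0.3,-2,25,0],[0.8,-0.3,-2,32,0],[0.8,-0.3,-2,40,0],[0.8,-0.3,-2,50,0]]}}

```text
t: 14.5
ee_pos: [0.4485, -0.0451, 0.1046]
tool_rot: [-1.567, 0.125, -0.123]
ft_force: [-0.2, 0.2, -0.6]
grip_width: 0.8
```

Call:
{"op": "apply_moves", "data": {"plan": [[0.8,-3,-20,50,0],[0.8,-6,-40,80,0],[0.8,-30,-40,130,0],[0.8,-70,-60,170,0],[0.8,-110,-90,200,0],[0.8,-140,-130,200,0],[0.8,-160,-180,200,0],[0.8,-160,-180,200,0]]}}

```text
t: 15.5
ee_pos: [0.2864, -0.2268, 0.3035]
tool_rot: [-1.565, 0.132, -0.127]
ft_force: [-0.2, 0.7, 0.2]
grip_width: 0.8
```

```bash
python3 look.py 8
```

```text
[[-176.04266168 -191.67093784  303.50691327]] [-0.23222799  0.7092837   0.23339755] 0.8004213084977955 [ 0.04985127  0.015467   -0.00726204]
```

View pics/s8.png

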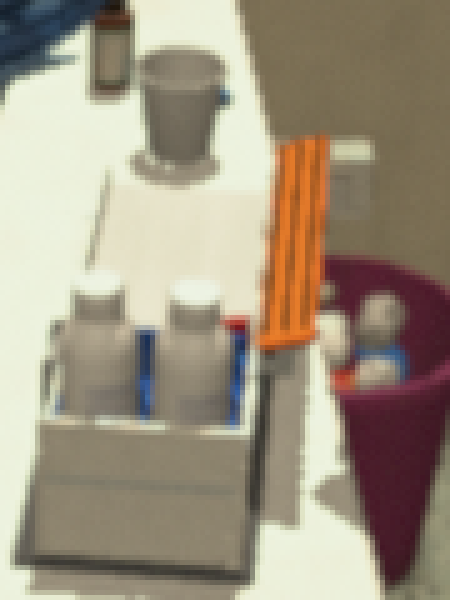

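View pics/t8.png

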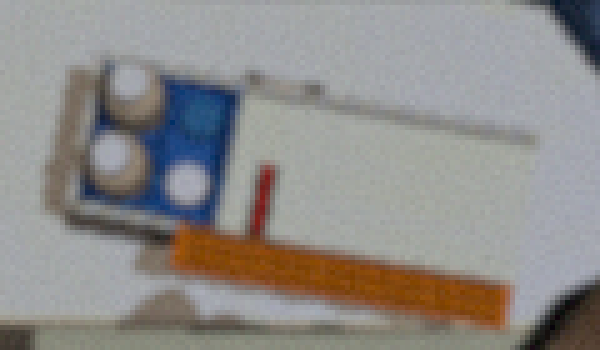

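```bash
python3 - <<'E'
from h import *
p=np.load('p.npy')
for uv in [(242,92),(217,224)]: print(w2c(p,ray("top",((uv[0]+.5)/5-.5+215,(uv[1]+.5)/5-.5+200),.09)))
b=cv2.imread('pics/t8.png')
# expected outlines
for P in [[50,30,90],[-50,30,90],[50,130,80],[-50,130,80],[52,130,60],[-52,130,60],[52,130,95],[-52,130,95]]:
    u=proj("top",c2w(p,P))[0]; q=(u-[215,200]+.5)*5-.5; print(P,q); cv2.circle(b,tuple(int(round(x)) for x in q),2,(0,255,0),-1)
cv2.imwrite('pics/t8b.png',cv2.resize(b[30:260,30:300],None,fx=2.5,fy=2.5))
E
```

```text
[[49.7172344  26.49275246 90.        ]]
[[-47.08370708  27.55916504  90.        ]]
[50, 30, 90] [237.25513416  90.79662596]
[-50, 30, 90] [212.90036264 227.44316149]
[50, 130, 80] [101.21779011  69.92870217]
[-50, 130, 80] [ 75.64131619 205.36544672]
[52, 130, 60] [103.63963124  72.19541144]
[-52, 130, 60] [ 77.36443273 211.49175835]
[52, 130, 95] [100.25827177  63.46264412]
[-52, 130, 95] [ 73.41010806 205.50883709]
```

View pics/t8b.png

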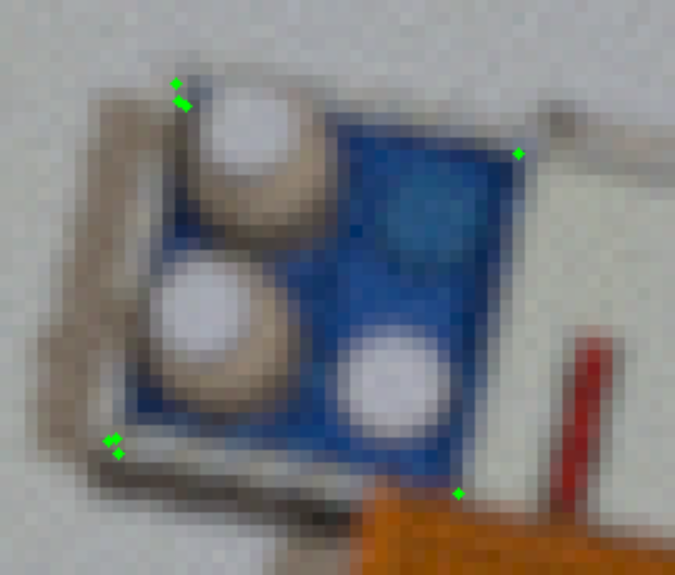

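```bash
sed -i 's/57,135,95/57,145,95/g' fit.py; python3 fit.py; python3 - <<'E'
from h import *
p=np.load('p.npy')
for uv in [(242,92),(217,224)]: print(w2c(p,ray("top",((uv[0]+.5)/5-.5+215,(uv[1]+.5)/5-.5+200),.09)))
a=cv2.imread("pics/s8.png");
for y in (145,130):
  for P in [[57,y,95],[-57,y,95]]:
    q=(proj("side",c2w(p,P))[0]-[265,150]+.5)*5-.5; print(P,q)
E
```

```text
[ 0.48998046 -0.06565952 -0.15690314] [[ 0.7  0.4]
 [-0.9  1.1]
 [ 0.7  0.5]
 [ 0.6  1.1]
 [ 0.7 -0.2]
 [-4.5 -0.9]
 [-0.5 -0.3]
 [ 0.4 -0.3]
 [-0.3  0.3]
 [-0.3 -1.1]
 [-1.2  2.1]
 [-0.1  3.3]
 [-0.   0.5]]
trayback [[  48.67997332 -124.25436933   90.        ]]
trayback [[ -48.01250348 -126.46527769   90.        ]]
trayfront [[ 54.72332691 -24.75518662  80.        ]]
trayfront [[-47.18297243 -30.5467839   80.        ]]
trayfront side bottom [[ 47.96101403 -30.96819389  60.        ]]
trayfront side bottom [[-49.72099701 -39.20969817  60.        ]]
[[ 0.46029103 -0.25332554  0.        ]
 [ 0.39533717 -0.1519303   0.        ]
 [ 0.51029428  0.06274355  0.        ]]
[[49.89931665 27.08790044 90.        ]]
[[-46.90119606  28.19254895  90.        ]]
[57, 145, 95] [ 35.59756529 430.29524993]
[-57, 145, 95] [251.46624642 444.82987203]
[57, 130, 95] [ 39.00503307 414.37105701]
[-57, 130, 95] [252.79160927 428.66232183]
```

```bash
python3 - <<'E'
from h import *
p=np.load('p.npy')
f=np.mean([viewer.camera("top").astype(float) for _ in range(10)],0)
cv2.imwrite('pics/avg.png',f.astype(np.uint8))
i0=cv2.imread('pics/top0.png').astype(float)
def prof(im,xs,ys,z):
    out=[]
    for y in ys:
        uv=proj("top",c2w(p,[[x,y,z] for x in xs])).astype(np.float32)
        out.append(cv2.remap(im.astype(np.float32),uv[:,0].reshape(1,-1),uv[:,1].reshape(1,-1),1)[0].mean(0))
    return np.array(out)
ys=np.arange(112,150,2)
A=prof(i0,np.arange(-6,7,2),ys,.08*1000);B=prof(f,np.arange(-6,7,2),ys,80)
for y,a,b in zip(ys,A,B): print(y,a.astype(int),b.astype(int))
ys=np.arange(14,44,2);B=prof(f,np.arange(15,45,3),ys,90);print([(int(y),b.astype(int).tolist()) for y,b in zip(ys,B)])
ys=np.arange(-145,-110,2);B=prof(i0,np.arange(15,45,3),ys,90);print([(int(y),b.astype(int).tolist()) for y,b in zip(ys,B)])
o=[cv2.resize(x[205:250,222:272].astype(np.uint8),None,fx=8,fy=8,interpolation=3) for x in (i0,f)]
cv2.imwrite('pics/cmp.png',np.hstack(o))
E
```

```text
112 [154 161 159] [161 154 153]
114 [155 162 159] [162 154 152]
116 [156 163 160] [160 152 150]
118 [156 162 159] [157 148 146]
120 [154 160 157] [150 140 138]
122 [150 157 154] [140 129 125]
124 [145 152 150] [127 115 110]
126 [135 142 140] [115 103  98]
128 [125 130 130] [106  98  94]
130 [122 126 127] [109 105 103]
132 [124 128 129] [117 117 117]
134 [126 131 133] [122 125 128]
136 [124 130 134] [122 128 133]
138 [115 123 130] [116 124 130]
140 [104 114 123] [107 117 125]
142 [ 95 106 117] [ 99 110 121]
144 [ 91 103 115] [ 95 107 118]
146 [ 91 103 114] [ 94 106 117]
148 [ 92 104 114] [ 96 107 118]
[(14, [159, 166, 163]), (16, [159, 167, 164]), (18, [158, 167, 164]), (20, [156, 164, 162]), (22, [152, 159, 156]), (24, [144, 147, 143]), (26, [133, 129, 123]), (28, [121, 106, 97]), (30, [108, 83, 70]), (32, [97, 63, 44]), (34, [91, 52, 28]), (36, [90, 50, 21]), (38, [96, 54, 22]), (40, [104, 62, 26]), (42, [111, 68, 30])]
[(-145, [155, 161, 158]), (-143, [156, 162, 160]), (-141, [156, 163, 161]), (-139, [155, 162, 160]), (-137, [154, 161, 158]), (-135, [153, 158, 155]), (-133, [149, 150, 146]), (-131, [140, 135, 130]), (-129, [126, 114, 106]), (-127, [109, 90, 79]), (-125, [93, 67, 53]), (-123, [82, 50, 32]), (-121, [81, 45, 23]), (-119, [88, 49, 22]), (-117, [98, 57, 24]), (-115, [107, 64, 28]), (-113, [113, 70, 31]), (-111, [116, 73, 34])]
```

View pics/cmp.png

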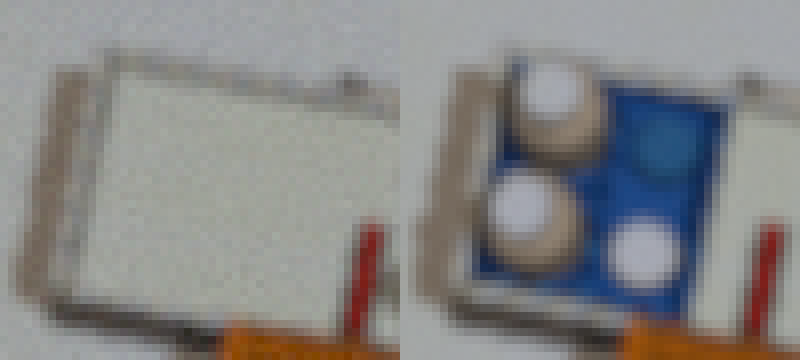

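```bash
python3 - <<'E'
from h import *
p=np.load('p.npy');f=cv2.imread('pics/avg.png').astype(np.float32)
for x in (-10,-20,-30):
    z=70+12*(-x)/52; ys=np.arange(-14,15,1.)
    uv=proj("top",c2w(p,[[x,y,z] for y in ys])).astype(np.float32)
    c=cv2.remap(f,uv[:,:1].T.copy(),uv[:,1:].T.copy(),1)[0]; w=np.clip(150-c[:,1],0,None);w=np.where(w>15,w,0);print(x,(w*ys).sum()/w.sum())
E
```

```text
-10 0.19208054721307727
-20 0.04780349230263087
-30 0.3333141521362871
```

```bash
python3 - <<'E'
import cv2,numpy as np
a=cv2.imread('pics/s7.png');b=cv2.imread('pics/s8.png')
g=lambda i,y0,y1,x0,x1:cv2.cvtColor(i[y0:y1,x0:x1],cv2.COLOR_BGR2GRAY).astype(np.float32)
for box in [(330,430,45,160),(330,430,140,262),(300,430,50,260),(440,590,10,260)]:
    print(box,cv2.phaseCorrelate(g(a,*box),g(b,*box),cv2.createHanningWindow((box[3]-box[2],box[1]-box[0]),cv2.CV_32F)))
from h import *
p=np.load('p.npy');print((proj("side",c2w(p,[0,82,100]))-proj("side",c2w(p,[0,80,100])))*5)
cv2.imwrite('pics/c78.png',np.hstack([cv2.resize(x[260:440,30:270],None,fx=1.6,fy=1.6) for x in(a,b)]))
E
```

```text
(330, 430, 45, 160) ((-0.006260705125527011, 0.006949332687540277), 0.5057789197762808)
(330, 430, 140, 262) ((0.5341671003491584, 0.02954771740699158), 0.39760947662353513)
(300, 430, 50, 260) ((-0.00048514410330824376, 0.45089960218818703), 0.4029538334151845)
(440, 590, 10, 260) ((-0.04516843803055792, -0.007320480095430071), 0.4273089536031087)
[[-0.29465115  1.98450918]]
```

View pics/c78.png

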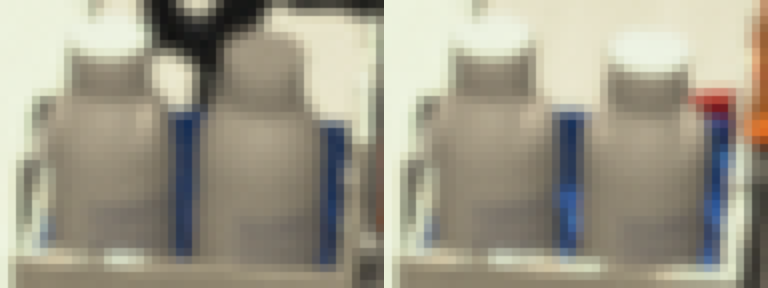

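```bash
python3 - <<'E'
from rig import bot,telemetry
print(telemetry.sense()['t'],bot.finish_job())
E
```

```text
the job is handed in; nothing more can be done
16.1 None
```

I slid the tray past the gate to the end stop and handed the job in at 16.1 s, with the arm clear of everything. One fingertip kept the treadle on its stop (13–22 N downward, above the 8 N spring) while the other pushed the tray's back wall. I then eased off, lifted, and the gate sprang up behind the tray.

- **Tray position:** The push ended in a hard stall: the sideways force rose from 21 to 34 N with only 0.2 mm more travel. The last pictures show no chute floor between the tray and the stop.
- **One small disagreement:** By the top camera the tray's back is at about +28 mm, against 30 mm nominal. That gap is within the calibration error. The side camera showed the tray had not shifted after the fingers withdrew, so I took it as home.
- **Everything else:** Both bottles are standing, both caps are in the tray, the gate is up and the chute is clear. I moved nothing else on the desk; the last crops covered only the chute area, so I did not check the more distant objects in a picture.

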